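# Level the ware board with a wedge

## Robot

A 6-joint arm with a two-finger parallel gripper is mounted at the origin on the work surface. World frame = base frame: x ahead of the robot, y to its left, z up, the work surface at z = 0. Lengths are in m, angles in rad, forces in N, time in s.
With the tool pointing down it reaches from about 0.2 to 0.875 m from the base axis. Payload 3.4 kg.
Tool frame: the origin (TCP) lies at the centre of the arm's flange, where the gripper is bolted on; the fingertips stand 199 mm ahead of it and the grasp point (between the pads) lies 180 mm ahead of it; z points along the fingers, y is the line along which they close (so a half turn about z gives the same grasp; the last joint's range is limited). The gripper opens to 94 mm and grips with 3 to 60 N. Pads are 16 mm wide; open, the fingers measure 119 mm over their backs; the gripper's body (75 mm by 177 mm) begins 78 mm behind the grasp point.
Start: joints at [-1.413, 0.276, 1.505, -0, 1.361, -0.121], TCP at [0.158, -0.553, 0.405] pointing down, gripper open.
Joint ranges: [-2.89, 2.89], [-0.75, 2.08], [0.22, 2.7], [-1.18, 4.32], [0.11, 2.71], [-2.7, 2.7]. Speed limits (rad/s): [2.57, 2.57, 3.14, 3.14, 3.14, 3.14].

## Interface

Orientations are given as a unit quaternion [x, y, z, w].
In Python, from workcell import robot, capture, get_calibration, finish_job gives the robot as it stands.
- The arm moves only by the shell command python3 -m jog 'ROWS' [FORCE]. ROWS is a JSON object whose one key "increments" holds a list of rows, each a list of 7 numbers: the shift along the tool's x, y, z in units of 30 mm (1.0 is 30 mm), then the turn, a rotation vector about the tool's x, y, z in units of 5 degrees (1.0 is 5 degrees), then the opening, from 0 (shut) to 1 (fully open). A call has 1 to 12 rows; each row shifts and turns the commanded pose from where the row before left it, along the tool's axes as they then stand; what a row does not reach is not made up. A row lasts 1/8 s, in which the tool goes at most 62.5 mm and 10.7 degrees, less where a joint would pass 70% of its speed; a pose out of reach is approached as far as the arm can. A call is refused whole if a number of a shift passes 1 or a number of a turn 1, either way. A call with a gripper value outside its range is refused whole. The fingers move at their own pace and stop on an object; FORCE is the grip in N (left out, the last holds). Time passes only in rows, so rows that do not move let the fingers close. It gives the time, the measured TCP pose, the force, the opening and the grip force at its end, in the units of the state.
- robot.state(): the state, without advancing time (a new reading comes with each control period).
- capture(name): name is "scene" or "top" or "wrist"; returns (picture, depth): 480x640x3 uint8, red, green, blue; 480x640 float32, m along the optical axis (not along the pixel's ray), 0 where there is no reading.
- get_calibration(name): a dict with "K" (3x3 intrinsics, pixels), "T" (4x4, takes a point from camera to world coordinates); the wrist camera has in their place "mount" (4x4, takes a point from camera to tool coordinates, whose origin is the TCP and whose axes are the flange's). Camera axes: x right, y up, looking along -z (the intrinsics and any distortion apply to the point x, -y, -z); pixel columns grow to the right and rows downward; lengths in m; the calibration is good to about 2 mm. A picture is of the moment at which its call begins: read the wrist's pose just before it. get_calibration takes no time and is no camera call.
- finish_job(): hands the job in; it is judged then, once.
The state is a dict: "t": time; "joint_positions": joint angles; "qd": joint speeds; "effort": joint torques, N m; "position": TCP position; "orientation": TCP orientation; "force": force on the tool from outside, world axes, zero at the start; "wrist_torque": the same for the moment, N m; "width": opening from 0.0 (shut) to 1.0 (fully open); "grip_force": force on a finger pad.
Only numpy, scipy, OpenCV 4.12 (cv2) and the standard library are available. Lean on these libraries where they do the work, as an engineer would, in place of code of your own. Each camera call takes 0.05 s, during which the arm holds its last target. There are 200 camera calls.

## Task

The ware board on the bench is low at the corner with the steel foot, whose bolt head shows on top. Pick up the orange wedge, put its thin end under that foot from the front of the board (the robot's side), and ease it in gently until the bubble of the red level is centred between its two black lines; then let go, leaving the board resting on the wedge and the wedge flat on the bench. Move the board only by means of the wedge (do not touch the board or the level with the gripper, and do not jam the wedge), and leave the mug, the bowl and the jar where they are.

Things in the scene. Friction and masses are not known exactly. Their poses are not given: they have to be found in the camera images.
- foot_spot (a point): Point on the bench straight below the steel foot at the board's low corner. Axes of the fixed stand: +x from the board's front edge (20 mm before this point) to its back, +y from the low end (30 mm off) to the pivot end, z up. The wedge goes in along +x, its centre line through this point. The foot is a round-ended pin 16 mm thick; its steel bolt head shows on the board's top.
- vial_mid (a point): Middle of the green vial on top of the red spirit level, which lies along y of the board and is fixed to it. The level is 40 mm wide, 240 mm long and stands 22 mm above the board's top.
- bubble (a joint): Where the white bubble stands along the vial, in m: 0 when centred between the black lines, about -0.021 (towards the pivot, the high end) at the start; it grows as the low corner rises, by about 0.43 mm per mm that the wedge goes in once it lifts the foot. The bubble is 18 mm long, the lines 25 mm apart.
- wedge: Orange wedge, loose, 0.11 kg, 30 mm wide (y), z up. Origin at the underside below the centre of its heel, a block 28 (x) by 30 by 50 mm tall, to be gripped across y from above. From x = 14 mm the ramp runs down along +x from 31 mm to 3 mm thick at the thin end, x = 154 mm (0.20 mm per mm). Friction holds it once in.
- wedge_tip (a point): Middle of the lower edge of the wedge's thin end, 154 mm from the body origin along +x.
- mug: Blue ceramic mug, 76 mm wide, 85 mm tall, origin under its centre. Bystander.
- bowl: Terracotta bowl, 100 mm wide, 50 mm tall, origin under its centre. Bystander.
- jar: Glaze jar with white cap, 60 mm wide, 80 mm tall, origin under its centre. Bystander.
- board: Dark wooden ware board carrying level and foot, 200 (x) by 330 (y) by 15 mm, top 55 mm over the bench when level. Origin on its pivot, at x 0, y 280, z 47 mm from foot_spot. It starts about 0.035 rad low and meets a hard stop, where a wedge jams, about 0.015 rad past level. It presses on a wedge with roughly 3 to 8 N.
- stand: Fixed steel stand; its origin and axes are those of foot_spot. The foot is screwed out by an unknown amount: at the start its lowest point hangs 3.5 to 14 mm over the bench, with the board level 13.5 to 23.5 mm. The pivot bar runs along x, 280 mm from the foot in +y. A rest post under the back of the low end holds the dropped board.
Things that resemble listed ones, but are neither listed nor needed, are in the scene too. Leave any blue look-alike of the wedge alone.

How it is judged:
On the way, in this order (a step that is already met when the one before it is completed fails the run):
1. the wedge's thin end is under the foot and takes the board's weight there (contact force between wedge and board above 1 N and x of wedge_tip in the frame of foot_spot above 0 m), for 0.1 s.
2. the bubble is centred (value of joint bubble between -0.0025 and 0.0025 m), for 0.3 s.
At the end, for the whole second after the job is handed in: The bubble stands within 2.5 mm of the centre (between the lines), the board rests on the wedge (more than 1 N), which lies flat and at rest on the bench with its thin end under and past the foot, and the gripper has let go (all of step 1 and all of step 2 and angle between wedge's own z axis and vertical below 0.05 rad and height (world z) of wedge below 0.004 m and linear speed of wedge below 0.01 m/s and not (contact force between the fingers and wedge above 0.1 N)); the robot touches nothing.
It fails at once if the wedge is jammed or rammed against the board (more than 25 N between them) (contact force between wedge and board above 25 N).
It fails at once if the robot touches the board or level (more than 1 N) (contact force between any of the fingers, the arm and board above 1 N).
It fails at once if the mug is moved more than 15 mm (distance of mug from where it was at the start of the episode above 0.015 m).
It fails at once if the bowl is moved more than 15 mm (distance of bowl from where it was at the start of the episode above 0.015 m).
It fails at once if the jar is moved more than 15 mm (distance of jar from where it was at the start of the episode above 0.015 m).
It also fails if it takes over 64 s, if anything falls off the work surface, if the arm or the gripper's body presses on something with over 40 N, if the wrist force passes 120 N, or if a joint passes its speed limit or range.

## Working session

There is one attempt and no reset: what is moved stays moved. The work goes in short steps, Python scripts to look and compute and a shell command to move; the robot and the scene stay as the last step left them, time stands still between calls to the robot, and variables do not carry over. Pictures are saved under pics/ and viewed, at most 10 in all, crops included, and the job is handed in when it is done.

```bash
mkdir -p pics; ls
cat > h.py <<'E'
import numpy as np, cv2
from workcell import robot, capture, get_calibration, finish_job
from scipy.spatial.transform import Rotation as R
def camT(name,s=None):
    c=get_calibration(name); K=np.array(c["K"])
    if "T" in c: return K,np.array(c["T"]),c
    s=s or robot.state(); T=np.eye(4); T[:3,:3]=R.from_quat(s["orientation"]).as_matrix(); T[:3,3]=s["position"]
    return K,T@np.array(c["mount"]),c
def ray(K,T,u,v):
    d=np.array([(u-K[0,2])/K[0,0],-(v-K[1,2])/K[1,1],-1.]); return T[:3,3],T[:3,:3]@d
def plane(K,T,u,v,z):
    o,d=ray(K,T,u,v); return o+d*(z-o[2])/d[2]
def proj(K,T,p):
    q=np.linalg.inv(T)@np.append(p,1); return K[0,0]*q[0]/-q[2]+K[0,2], -K[1,1]*q[1]/-q[2]+K[1,2]
def dpt(K,T,u,v,D):
    o,d=ray(K,T,u,v); return o+d*D[int(v),int(u)]
def save(n,im): cv2.imwrite("pics/"+n,cv2.cvtColor(im,cv2.COLOR_RGB2BGR))
E
python3 - <<'E'
from h import *
for n in("scene","top"):
    p,d=capture(n); save(n+".png",p); np.savez(n,p=p,d=d); K,T,c=camT(n); print(n,K.tolist(),T.round(3).tolist(),[k for k in c])
print(get_calibration("wrist")); print(robot.state())
E
```

```text
pics
scene [[476.2342467892409, 0.0, 319.2376109236208], [0.0, 476.2342467892409, 233.5115126893396], [0.0, 0.0, 1.0]] [[-0.087, -0.747, 0.659, 1.392], [0.996, -0.077, 0.044, -0.028], [0.018, 0.66, 0.751, 1.079], [0.0, 0.0, 0.0, 1.0]] ['K', 'T']
top [[594.1708354558237, 0.0, 319.9315300283058], [0.0, 594.1708354558237, 233.88760143081694], [0.0, 0.0, 1.0]] [[-0.019, 0.994, -0.107, 0.318], [-1.0, -0.018, 0.013, -0.087], [0.011, 0.107, 0.994, 1.813], [0.0, 0.0, 0.0, 1.0]] ['K', 'T']
{'K': array([[380.27858205,   0.        , 318.06315137],
       [  0.        , 380.27858205, 240.7218295 ],
       [  0.        ,   0.        ,   1.        ]]), 'mount': array([[-8.96093432e-04,  9.68024402e-01,  2.50854450e-01,
         7.18744458e-02],
       [ 9.99999459e-01,  1.00012409e-03, -2.87224641e-04,
        -1.38623019e-04],
       [-5.28926040e-04,  2.50854057e-01, -9.68024774e-01,
         1.95370075e-02],
       [ 0.00000000e+00,  0.00000000e+00,  0.00000000e+00,
         1.00000000e+00]])}
{'t': 0.1, 'joint_positions': array([-1.41299294e+00,  2.76518366e-01,  1.50598560e+00,  1.35252382e-05,
        1.36073456e+00, -1.20969996e-01]), 'qd': array([-1.02511629e-03, -3.18070887e-05, -2.26727410e-03, -1.02339263e-04,
       -1.03288176e-03,  3.85747840e-04]), 'effort': array([ 2.41698421e-03, -4.05453479e+01, -2.37779474e+01,  7.04125687e-02,
        2.98575824e-02, -4.13382975e-05]), 'position': array([ 0.15821035, -0.55260859,  0.40390697]), 'orientation': array([ 9.90301255e-01,  1.38934329e-01, -8.54323061e-06, -8.22918593e-04]), 'force': array([-0.11833922, -0.28893479, -0.79274586]), 'wrist_torque': array([-0.04690904,  0.018291  ,  0.02567903]), 'grip_force': 0.0, 'width': 1.0002751023107337}
```

View pics/scene.png

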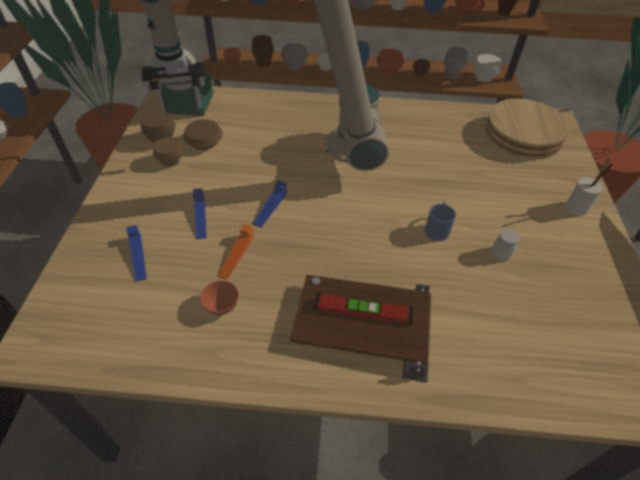

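View pics/top.png

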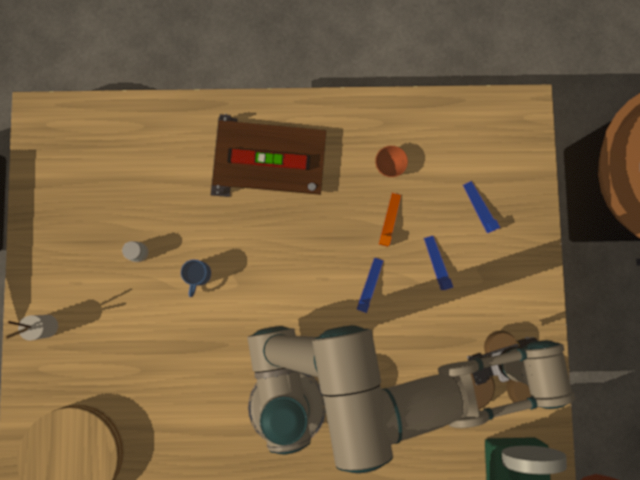

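The scene view shows the orange wedge at (237,250) with its heel at (246,231). The blue look-alikes are at (136,253), (200,213) and (270,204), and the terracotta bowl at (220,297) is close in hue. The bolt head is at (316,281). In the top view the wedge is at (391,220) with its heel at (386,240), the bolt at (311,187), and the bubble is left of centre at (262,157). I choose the orange wedge and will measure it now.

Run:
```python
from h import *
def tri(a,b):
    # two rays closest
    (o1,d1),(o2,d2)=a,b
    A=np.stack([d1,-d2],1); s=np.linalg.lstsq(A,o2-o1,rcond=None)[0]
    p,q=o1+s[0]*d1,o2+s[1]*d2; return (p+q)/2,np.linalg.norm(p-q)
F={}
for n,box,bolt in(("scene",(205,215,265,285),(316,281)),("top",(370,185,412,252),(311,187))):
    z=np.load(n+".npz"); p,D=z["p"],z["d"]; K,T,c=camT(n)
    hsv=cv2.cvtColor(p,cv2.COLOR_RGB2HSV); H,S,V=[hsv[...,i].astype(int) for i in range(3)]
    x0,y0,x1,y1=box
    m=np.zeros(H.shape,np.uint8); m[y0:y1,x0:x1]=((H<14)&(S>190)&(V>60))[y0:y1,x0:x1]
    k,l,st,ce=cv2.connectedComponentsWithStats(m); i=1+st[1:,4].argmax(); print(n,st[i],ce[i])
    v,u=np.nonzero(l==i); P=np.array([dpt(K,T,a,b,D) for a,b in zip(u,v)])
    print(" z range",np.percentile(P[:,2],[1,25,50,75,99]).round(4))
    hi=P[P[:,2]>.042]; print(" heel top",len(hi),hi.mean(0) if len(hi) else 0, np.ptp(hi,axis=0) if len(hi) else 0)
    r=cv2.minAreaRect(np.argwhere(l==i)[:,::-1].astype(np.float32)); print(" rect",r)
    F[n]=(K,T)
    # bolt: bright, low sat in window
    u0,v0=bolt; w=8; sub=(S[v0-w:v0+w+1,u0-w:u0+w+1]<70)&(V[v0-w:v0+w+1,u0-w:u0+w+1]>90)
    vv,uu=np.nonzero(sub); b=(uu.mean()+u0-w,vv.mean()+v0-w); print(" bolt px",b,len(uu),dpt(K,T,*b,D)); F[n+"b"]=ray(K,T,*b)
    # red mask
    m=((H<8)|(H>172))&(S>180)&(V>60); 
    g=(H>45)&(H<75)&(S>150)&(V>80)
    vv,uu=np.nonzero(g); print(" green",uu.mean(),vv.mean(),len(uu)); gm=(uu.mean(),vv.mean())
    m=m.astype(np.uint8); k,l,st,ce=cv2.connectedComponentsWithStats(m)
    for j in range(1,k):
        if st[j,4]>60: print("  red",st[j],ce[j],dpt(K,T,*ce[j],D).round(4))
    # points on board
print("bolt tri",tri(F["sceneb"],F["topb"]))
```

```text
scene [220 237  30  39 234] [235.01282051 255.13247863]
 z range [0.0038 0.0123 0.0184 0.0235 0.0316]
 heel top 0 0 0
 rect ((233.5449676513672, 256.0281066894531), (10.705978393554688, 45.473915100097656), 32.00538635253906)
 bolt px (np.float64(315.9166666666667), np.float64(279.77777777777777)) 36 [ 0.65289878 -0.08211237  0.05134301]
 green 359.26553672316385 304.819209039548 177
  red [323 295  22  16 113] [333.13274336 302.73451327] [ 0.7312 -0.0318  0.0684]
  red [380 304  28  17 185] [393.97297297 311.92972973] [0.7449 0.1199 0.0711]
top [381 193  20  53 432] [390.96990741 215.02546296]
 z range [-0.0055  0.0081  0.0161  0.0239  0.0493]
 heel top 6 [ 0.46459014 -0.27215847  0.34466348] [0.18600582 0.23218338 1.76361809]
 rect ((389.8846130371094, 218.79652404785156), (10.635454177856445, 51.950103759765625), 12.724355697631836)
 bolt px (np.float64(311.0), np.float64(186.33333333333334)) 42 [ 0.6519723  -0.08581341  0.05001716]
 green 271.0933333333333 158.24 150
  red [231 149  76  21 747] [268.3480589  159.13253012] [0.7322 0.0399 0.0727]
bolt tri (array([ 0.65189859, -0.08400368,  0.0498228 ]), np.float64(0.003625761139901195))
```

Run:
```python
from h import *
a=np.load("top.npz")["p"][175:260,360:420]; b=np.load("scene.npz")["p"][215:290,200:270]
f=lambda x:cv2.resize(x,(380,500),interpolation=cv2.INTER_CUBIC)
save("crop1.png",np.hstack([f(a),f(b)]))
```

```text
(no output)
```

View pics/crop1.png

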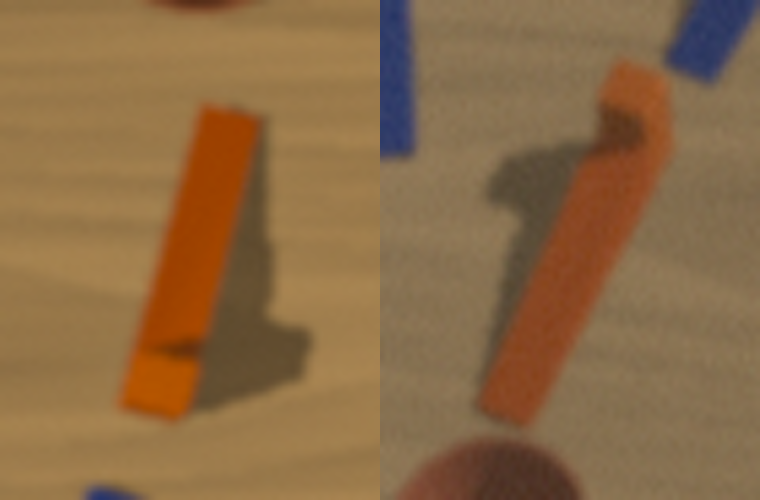

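Run:
```python
from h import *
K,T,_=camT("top"); h=plane(K,T,385.3,239.6,.05); t=plane(K,T,396.3,194,.003); print("top",h,t,np.linalg.norm((t-h)[:2]),np.arctan2(*(t-h)[[1,0]]))
K,T,_=camT("scene"); c=lambda x,y:(200+(x-380)*70/380,215+y*75/500)
h=plane(K,T,*c(637,82),.05); t=plane(K,T,*c(508,412),.003); print("scene",h,t,np.linalg.norm((t-h)[:2]),np.arctan2(*(t-h)[[1,0]]))
```

```text
top [ 0.48691193 -0.30463386  0.05      ] [ 0.63231523 -0.34887035  0.003     ] 0.151983508042432 -0.2953357901934199
scene [ 0.4857558  -0.29733019  0.05      ] [ 0.63367781 -0.34062644  0.003     ] 0.15412814384778287 -0.2847429740856526
```

```bash
python3 -m jog '{"increments":[[1,-0.42,0,0,0,0,1],[1,-0.42,0,0,0,0,1],[1,-0.42,0,0,0,0,1],[1,-0.42,0,0,0,0,1],[1,-0.42,0,0,0,0,1],[1,-0.42,0,0,0,0,1],[1,-0.42,0,0,0,0,1],[1,-0.42,0,0,0,0,1],[1,-0.42,0,0,0,0,1],[1,-0.42,0,0,0,0,1],[1,-0.42,0,0,0,0,1],[1,-0.42,0,0,0,0,1]]}' && python3 -m jog '{"increments":[[0.5,0,0,0,0,0.95,1],[0.3,0,0,0,0,0.95,1],[0,0,0,0,0,0.95,1],[0,0,0,0,0,0.95,1],[0,0,0,0,0,0.95,1],[0,0,0,0,0,0.95,1],[0,0,0,0,0,0.8,1],[0,0,0,0,0,0,1],[0,0,0,0,0,0,1]]}'
python3 - <<'E'
from h import *
s=robot.state(); print(s["t"],s["position"],R.from_quat(s["orientation"]).as_matrix()[:,0],s["qd"])
p,d=capture("wrist"); save("w1.png",p); K,T,_=camT("wrist",s); np.savez("w1",p=p,d=d,K=K,T=T)
E
```

```text
t: 1.6
position: [0.4634, -0.3075, 0.4042]
orientation: [0.99, 0.139, -0.0, -0.0]
force: [0.1, -0.5, 0.8]
width: 1.001
grip_force: 0.0
t: 2.72
position: [0.4859, -0.3025, 0.4044]
orientation: [0.99, -0.143, -0.0, -0.0]
force: [-0.3, 0.1, 0.1]
width: 1.001
grip_force: 0.0
2.725 [ 0.48591535 -0.30246511  0.40441189] [ 9.58970550e-01 -2.83505218e-01 -5.24202405e-04] [ 0.00079844 -0.00210994 -0.00140448 -0.00239761 -0.00032154  0.00421764]
```

View pics/w1.png

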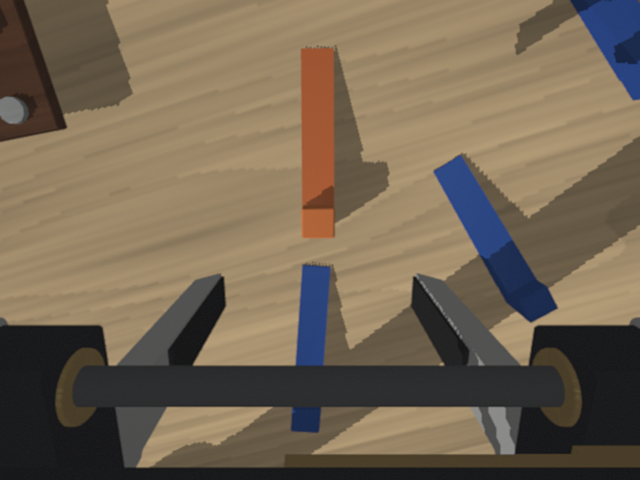

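The wrist view shows the orange wedge upright under the gripper: heel top around (318,223), thin end at (318,47). The bolt head is at (13,110), with the board's front-low corner at (65,127). Blue look-alikes lie at (315,345), (495,240) and the top right.

```bash
cat >> h.py <<'E'
def wedge(p,K,T):
    hsv=cv2.cvtColor(p,cv2.COLOR_RGB2HSV).astype(int); m=((hsv[...,0]<14)&(hsv[...,1]>140)&(hsv[...,2]>50)).astype(np.uint8)
    m[:, :120]=0; k,l,st,ce=cv2.connectedComponentsWithStats(m); i=1+st[1:,4].argmax(); m=l==i
    return m
E
python3 - <<'E'
from h import *
z=np.load("w1.npz"); p,D,K,T=[z[k] for k in "pdKT"]
m=wedge(p,K,T); v,u=np.nonzero(m); print(u.min(),u.max(),v.min(),v.max())
rows=lambda r:(np.nonzero(m[r])[0].min(),np.nonzero(m[r])[0].max()+1)
for r in (55,100,150,190,215,230): print(r,rows(r),dpt(K,T,318,r,D).round(4))
# heel top: from row ~208 to bottom row
cu=np.mean([np.mean(rows(r)) for r in range(212,234)])
hb=plane(K,T,cu,v.max()+1,.05); hf=plane(K,T,cu,208,.05); tip=plane(K,T,np.mean(rows(52)),v.min(),.003)
print("heel back/front top",hb,hf,np.linalg.norm(hf-hb)); print("tip",tip,"yaw",np.arctan2(*(tip-hb)[[1,0]]),np.linalg.norm((tip-hb)[:2]),"(168)")
a=np.arctan2(*(tip-hb)[[1,0]]); print("heel centre",hb[:2]+.014*np.array([np.cos(a),np.sin(a)]))
hsv=cv2.cvtColor(p,cv2.COLOR_RGB2HSV).astype(int); b=((hsv[...,1]<50)&(hsv[...,2]>110))[90:130,0:40]; vv,uu=np.nonzero(b); print("bolt",uu.mean(),vv.mean()+90,uu.max(),vv.min()+90,vv.max()+90,dpt(K,T,13,110,D),plane(K,T,13,110,.05))
E
```

```text
301 333 48 237
55 (np.int64(301), np.int64(334)) [ 0.6289 -0.3452  0.0042]
100 (np.int64(302), np.int64(334)) [ 0.591  -0.334   0.0111]
150 (np.int64(302), np.int64(334)) [ 0.5479 -0.3212  0.0214]
190 (np.int64(302), np.int64(334)) [ 0.5132 -0.3109  0.0289]
215 (np.int64(302), np.int64(334)) [ 0.4943 -0.3053  0.0502]
230 (np.int64(302), np.int64(334)) [ 0.4812 -0.3014  0.0505]
heel back/front top [ 0.47395804 -0.29924049  0.05      ] [ 0.50034576 -0.3070685   0.05      ] 0.027524341019135264
tip [ 0.63494827 -0.34655103  0.003     ] yaw -0.28582546445670287 0.16779791804928382 (168)
heel centre [ 0.48739005 -0.30318778]
bolt 10.504098360655737 109.89754098360656 22 97 122 [ 0.65181305 -0.08701392  0.05070382] [ 0.65201741 -0.08651683  0.05      ]
```

```bash
python3 -m jog '{"increments":[[0.05,0,0.9,0,0,0,1],[0,0,0.9,0,0,0,1],[0,0,0.9,0,0,0,1],[0,0,0.9,0,0,0,1],[0,0,0.9,0,0,0,1],[0,0,0.9,0,0,0,1],[0,0,0.6,0,0,0,1],[0,0,0.45,0,0,0,1],[0,0,0,0,0,0,1],[0,0,0,0,0,0,1]]}' 25 && python3 -m jog '{"increments":[[0,0,0,0,0,0,0.1],[0,0,0,0,0,0,0.1],[0,0,0,0,0,0,0.1],[0,0,0,0,0,0,0.1],[0,0,0,0,0,0,0.1],[0,0,0,0,0,0,0.1],[0,0,0,0,0,0,0.1],[0,0,0,0,0,0,0.1]]}' 25
```

```text
t: 4.03
position: [0.4878, -0.3032, 0.2118]
orientation: [0.99, -0.144, 0.001, 0.0]
force: [-0.1, -0.8, 0.0]
width: 1.003
grip_force: 0.0
t: 5.03
position: [0.4874, -0.3029, 0.2111]
orientation: [0.99, -0.144, -0.0, 0.0]
force: [-0.6, -0.1, -0.5]
width: 0.322
grip_force: 25.0
```

```bash
python3 -m jog '{"increments":[[0,0,-0.3,0,0,0,0.1],[0,0,-0.8,0,0,0,0.1],[0,0,-0.8,0,0,0,0.1],[0,0,-0.8,0,0,0,0.1],[-0.8,0,0,0,0,0,0.1],[-0.9,-0.3,0,0,0,0,0.1],[-0.8,-0.9,0,0,0,0,0.1],[-0.5,-0.9,0,0,0,0,0.1],[-0.5,-0.9,0,0,0,0,0.1],[0,-0.9,0,0,0,0,0.1],[0,-0.9,0,0,0,0,0.1]]}' 25 && python3 -m jog '{"increments":[[0,-0.9,0,0,0,0,0.1],[0,-0.9,0,0,0,0,0.1],[0,-0.5,0,0,0,0,0.1],[0,0,0,0,0,-0.75,0.1],[0,0,0,0,0,-0.75,0.1],[0,0,0,0,0,-0.75,0.1],[0,0,0,0,0,0,0.1],[0,0,0,0,0,0,0.1]]}' 25
python3 - <<'E'
from h import *
s=robot.state(); print(s["t"],s["position"],s["width"],np.arctan2(*R.from_quat(s["orientation"]).as_matrix()[[1,0],0]))
p,d=capture("wrist"); save("w2.png",p); K,T,_=camT("wrist",s); np.savez("w2",p=p,d=d,K=K,T=T)
E
```

```text
t: 6.4
position: [0.4276, -0.1342, 0.2928]
orientation: [0.99, -0.144, 0.0, 0.0]
force: [0.4, 0.0, -0.7]
width: 0.317
grip_force: 25.0
t: 7.4
position: [0.4473, -0.069, 0.2923]
orientation: [0.999, -0.047, 0.0, 0.0]
force: [0.3, 0.3, -0.4]
width: 0.316
grip_force: 25.0
7.4 [ 0.44731326 -0.06901628  0.29226897] 0.31641518248890804 -0.0931845358232571
```

View pics/w2.png

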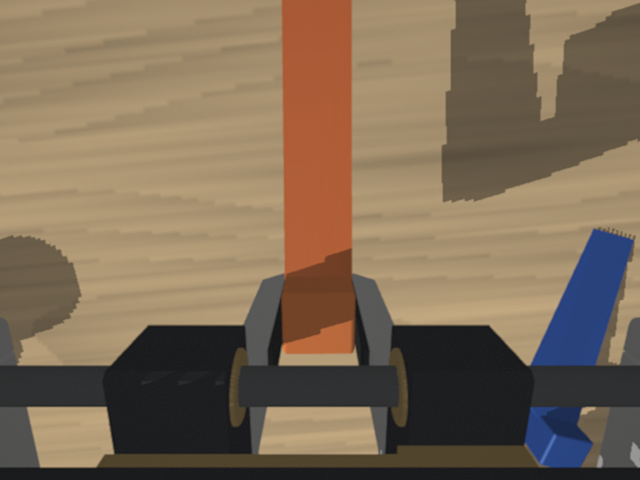

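The wrist view shows the wedge held straight along the tool's x axis (column about 318). The board is out of view, so I get its yaw from the top and scene pictures.

Run:
```python
from h import *
for n,box in(("top",(205,108,335,202)),("scene",(285,270,440,365))):
    z=np.load(n+".npz"); p,D=z["p"],z["d"]; K,T,_=camT(n)
    x0,y0,x1,y1=box; pts=np.array([dpt(K,T,u,v,D) for v in range(y0,y1) for u in range(x0,x1) if D[v,u]>0])
    hsv=cv2.cvtColor(p,cv2.COLOR_RGB2HSV).astype(int)[y0:y1,x0:x1].reshape(-1,3)
    b=pts[(pts[:,2]>.035)&(pts[:,2]<.064)]
    r=cv2.minAreaRect((b[:,:2]*1000).astype(np.float32)); print(n,"board",r, cv2.boxPoints(r).round(0).tolist())
    l=pts[(pts[:,2]>.066)&(pts[:,2]<.09)]; c=l[:,:2]-l[:,:2].mean(0); w,v=np.linalg.eigh(c.T@c); d=v[:,1]*np.sign(v[1,1]); print(" level",l.mean(0),len(l),"yaw",np.arctan2(-d[0],d[1]), cv2.minAreaRect((l[:,:2]*1000).astype(np.float32)))
    A=np.c_[b[:,:2],np.ones(len(b))]; print(" plane",np.linalg.lstsq(A,b[:,2],rcond=None)[0])
```

```text
top board ((747.910400390625, 40.94500732421875), (330.8782958984375, 247.4249267578125), 84.30831909179688) [[608.0, -111.0], [855.0, -136.0], [887.0, 193.0], [641.0, 218.0]]
 level [0.73678764 0.04980117 0.07320258] 987 yaw -0.10977561045495361 ((788.4119262695312, 49.53521728515625), (275.2114562988281, 145.51487731933594), 83.53528594970703)
 plane [0.00190653 0.02996708 0.04682263]
scene board ((741.12548828125, 44.16755676269531), (330.5877380371094, 238.689697265625), 84.37945556640625) [[606.0, -109.0], [844.0, -132.0], [876.0, 197.0], [639.0, 220.0]]
 level [0.73961182 0.04907441 0.07286525] 1420 yaw -0.10646910849660518 ((737.3567504882812, 43.67488098144531), (245.6179656982422, 44.47175216674805), 84.50942993164062)
 plane [-0.00223408  0.03208872  0.05035071]
```

```bash
python3 -m jog '{"increments":[[0,-0.1,0.5,0,0,0.08,0.1],[0,0,0.8,0,0,0,0.1],[0,0,0.8,0,0,0,0.1],[0,0,0.4,0,0,0,0.1],[0,0,0.15,0,0,0,0.1],[0,0,0,0,0,0,0.1],[0,0,0,0,0,0,0.1]]}' 25
python3 - <<'E'
from h import *
s=robot.state(); print(s["position"],s["force"],np.arctan2(*R.from_quat(s["orientation"]).as_matrix()[[1,0],0]))
p,d=capture("top"); K,T,_=camT("top"); 
q,D=capture("scene"); K2,T2,_=camT("scene"); S=R.from_quat(s["orientation"]).as_matrix()
f=lambda im,k,a,b,c,e:cv2.resize(im[b:e,a:c],(380,int(380*(e-b)/(c-a))),interpolation=cv2.INTER_CUBIC)
A=f(p,0,285,130,345,250);B=f(q,0,260,200,350,320); h=min(A.shape[0],B.shape[0],600); save("pre.png",np.hstack([A[:h],B[:h]]))
E
```

```text
t: 8.32
position: [0.448, -0.066, 0.2133]
orientation: [0.999, -0.05, 0.001, 0.0]
force: [0.5, -0.2, -1.4]
width: 0.318
grip_force: 25.0
[ 0.44799892 -0.06602483  0.21330881] [ 0.45098296 -0.23889975 -1.43647824] -0.09917444339980591
```

View pics/pre.png

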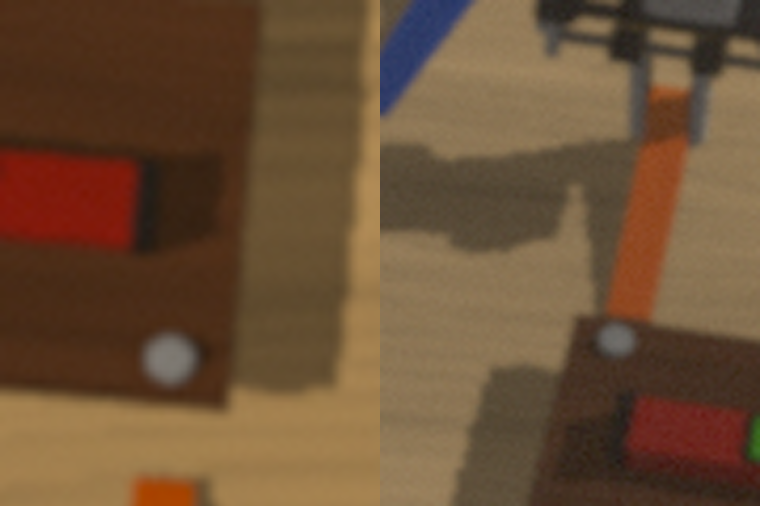

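The top crop shows the wedge tip at (166,480), just before the board edge and in line with the bolt (170,358). In the scene crop the wedge points at the bolt (616,340).

```bash
cat >> h.py <<'E'
FOOT=np.array([.652,-.0860]); X=np.array([np.cos(.1),-np.sin(.1)]); Y=np.array([np.sin(.1),np.cos(.1)])
def bub(n=3):
    o=[]
    for name,box in(("top",(222,140,325,178)),("scene",(310,288,420,330))):
        K,T,_=camT(name); r=[]
        for _ in range(n):
            p,d=capture(name); x0,y0,x1,y1=box; c=p[y0:y1,x0:x1]; hsv=cv2.cvtColor(c,cv2.COLOR_RGB2HSV).astype(int); H,S,V=[hsv[...,i] for i in range(3)]
            W=lambda m:[plane(K,T,u+x0,v+y0,.076)[:2]@Y for v,u in np.argwhere(m)]
            w=W((S<110)&(V>120)); g=W(((H>38)&(H<80)&(S>130)&(V>70))|((S<110)&(V>120)))
            red=W(((H<9)|(H>170))&(S>170)&(V>70))
            r.append((np.mean(w),(np.percentile(g,2)+np.percentile(g,98))/2,(np.percentile(red,.5)+np.percentile(red,99.5))/2,len(w)))
        m=np.mean(r,0); o.append((name,"bubble-vial %.4f bubble-level %.4f n %.0f"%(m[1]-m[0],m[2]-m[0],m[3])))
    return o
E
python3 - <<'E'
from h import *
for n,b in(("top",(290,190,330,262)),("scene",(290,200,350,276))):
    p,d=capture(n); K,T,_=camT(n); x0,y0,x1,y1=b; hsv=cv2.cvtColor(p,cv2.COLOR_RGB2HSV).astype(int)
    m=((hsv[...,0]<16)&(hsv[...,1]>170)&(hsv[...,2]>90)); v,u=np.nonzero(m[y0:y1,x0:x1]); u+=x0;v+=y0
    P=np.array([plane(K,T,a,c,.008)[:2]-FOOT for a,c in zip(u,v)]); print(n,(P@X).max(),[(round(np.mean((P@Y)[(P@X>e)&(P@X<e+.02)]),4)) for e in (-.12,-.1,-.08)], (P@Y).min(),(P@Y).max())
print(bub())
s=robot.state();print((s["position"][:2]-FOOT)@X,(s["position"][:2]-FOOT)@Y)
E
```

```text
top -0.050076373936287964 [np.float64(-0.0035), np.float64(-0.0037), np.float64(-0.0026)] -0.019298603260961666 0.013028694670588233
scene -0.04800820749170542 [np.float64(-0.0), np.float64(0.0006), np.float64(0.0008)] -0.018545200584494277 0.014387945652795034
[('top', 'bubble-vial -0.0221 bubble-level -0.0222 n 46'), ('scene', 'bubble-vial -0.0003 bubble-level -0.0348 n 63')]
-0.20536421571299915 -0.00040213903781986457
```

```bash
python3 -m jog '{"increments":[[0,-0.07,0.05,0,0,0,0.1],[0,0,0.02,0,0,0,0.1],[0,0,0,0,0,0,0.1],[0.2,0,0,0,0,0,0.1],[0.25,0,0,0,0,0,0.1],[0.25,0,0,0,0,0,0.1],[0.25,0,0,0,0,0,0.1],[0.25,0,0,0,0,0,0.1],[0.1,0,0,0,0,0,0.1],[0,0,0,0,0,0,0.1]]}' 25
python3 - <<'E'
from h import *
s=robot.state();print((s["position"][:2]-FOOT)@X+.154,(s["position"][:2]-FOOT)@Y,s["position"][2],s["force"])
E
```

```text
t: 10.07
position: [0.4859, -0.0674, 0.2111]
orientation: [0.999, -0.049, -0.001, -0.0]
force: [-3.3, -0.3, 7.9]
width: 0.318
grip_force: 25.0
-0.013146565651850017 0.0019238434133088261 0.21105604298089775 [-3.25812285 -0.31595112  7.86960236]
```

```bash
python3 -m jog '{"increments":[[0,0,-0.02,0,0,0,0.1],[0.1,0,0,0,0,0,0.1],[0.1,0,0,0,0,0,0.1],[0.1,0,0,0,0,0,0.1],[0.1,0,0,0,0,0,0.1],[0.1,0,0,0,0,0,0.1],[0.1,0,0,0,0,0,0.1],[0,0,0,0,0,0,0.1]]}' 25
python3 - <<'E'
from h import *
s=robot.state();print((s["position"][:2]-FOOT)@X+.154,(s["position"][:2]-FOOT)@Y,s["position"],s["force"],R.from_quat(s["orientation"]).as_matrix()[2])
E
```

```text
t: 11.08
position: [0.5051, -0.0695, 0.2111]
orientation: [0.999, -0.05, 0.001, 0.0]
force: [1.1, 0.1, -0.7]
width: 0.322
grip_force: 25.0
0.006178864835497788 0.00170721867451489 [ 0.50508779 -0.06954382  0.21112539] [ 1.06398538  0.09386094 -0.69989245] [ 1.11426495e-03  1.99131703e-04 -9.99999359e-01]
```

```bash
for i in 1; do python3 -m jog '{"increments":[[0.1,0,0,0,0,0,0.1],[0.1,0,0,0,0,0,0.1],[0.1,0,0,0,0,0,0.1],[0.1,0,0,0,0,0,0.1],[0,0,0,0,0,0,0.1],[0,0,0,0,0,0,0.1]]}' 25; done
python3 - <<'E'
from h import *
s=robot.state();print((s["position"][:2]-FOOT)@X+.154,s["position"],s["force"]); print(bub())
E
```

```text
t: 11.82
position: [0.5164, -0.0706, 0.2111]
orientation: [0.999, -0.049, -0.0, 0.0]
force: [-0.4, 0.9, -0.6]
width: 0.318
grip_force: 25.0
0.01755363389009637 [ 0.51641488 -0.07058825  0.21109474] [-0.3756964   0.86792244 -0.58490223]
[('top', 'bubble-vial -0.0221 bubble-level -0.0221 n 46'), ('scene', 'bubble-vial 0.0004 bubble-level -0.0327 n 63')]
```

Still no contact; continuing in small steps.

```bash
python3 -m jog '{"increments":[[0.1,0,0,0,0,0,0.1],[0.1,0,0,0,0,0,0.1],[0.1,0,0,0,0,0,0.1],[0.1,0,0,0,0,0,0.1],[0.1,0,0,0,0,0,0.1],[0,0,0,0,0,0,0.1]]}' 25
python3 - <<'E'
from h import *
s=robot.state();print((s["position"][:2]-FOOT)@X+.154,s["position"],s["force"]); print(bub(2))
E
python3 -m jog '{"increments":[[0.1,0,0,0,0,0,0.1],[0.1,0,0,0,0,0,0.1],[0.1,0,0,0,0,0,0.1],[0,0,0,0,0,0,0.1]]}' 25
python3 - <<'E'
from h import *
s=robot.state();print((s["position"][:2]-FOOT)@X+.154,s["position"],s["force"]); print(bub(2))
p,d=capture("top");q,D=capture("scene")
f=lambda im,a,b,c,e:cv2.resize(im[b:e,a:c],(380,300),interpolation=cv2.INTER_CUBIC)
save("mid.png",np.hstack([f(p,220,120,330,207),f(q,305,265,425,360)]))
E
```

```text
t: 12.88
position: [0.5309, -0.072, 0.2111]
orientation: [0.999, -0.049, -0.001, -0.0]
force: [-3.7, -0.2, 2.2]
width: 0.316
grip_force: 25.0
0.03212012018924583 [ 0.53091278 -0.07200074  0.21106649] [-3.74960707 -0.19799486  2.2405501 ]
[('top', 'bubble-vial -0.0221 bubble-level -0.0221 n 46'), ('scene', 'bubble-vial 0.0003 bubble-level -0.0341 n 62')]
t: 13.58
position: [0.5367, -0.0723, 0.2109]
orientation: [0.999, -0.049, -0.006, -0.001]
force: [-12.1, 1.2, 10.1]
width: 0.318
grip_force: 25.0
0.03792676660225627 [ 0.53671558 -0.07232963  0.21085604] [-12.12471255   1.23574838  10.10378079]
[('top', 'bubble-vial -0.0216 bubble-level -0.0216 n 44'), ('scene', 'bubble-vial 0.0009 bubble-level -0.0327 n 58')]
```

View pics/mid.png

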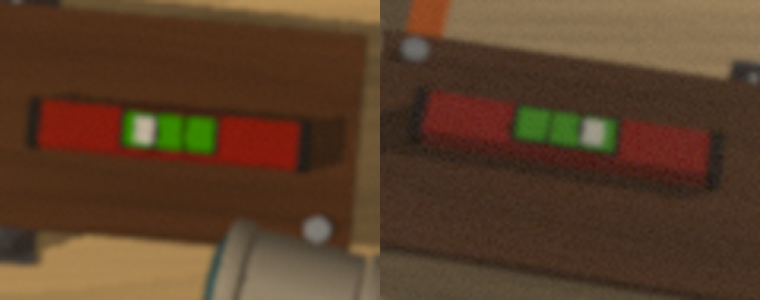

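Both crops show the bubble near the pivot end of the vial: top crop (146,130), scene crop (593,132). The wedge has just met the foot. I relieve the downward press a little and go on slowly, watching the force.

```bash
cat >> h.py <<'E'
def bub(n=2):
    o=[]
    for name,box in(("top",(222,140,325,178)),("scene",(310,285,420,335))):
        K,T,_=camT(name); r=[]
        for _ in range(n):
            p,d=capture(name); x0,y0,x1,y1=box; c=cv2.GaussianBlur(p[y0:y1,x0:x1],(3,3),0); hsv=cv2.cvtColor(c,cv2.COLOR_RGB2HSV).astype(int); H,S,V=[hsv[...,i] for i in range(3)]
            G=((H>38)&(H<80)&(S>110)&(V>50)).astype(np.uint8); G=cv2.morphologyEx(G,cv2.MORPH_CLOSE,np.ones((5,13)))
            k,l,st,ce=cv2.connectedComponentsWithStats(G); i=1+st[1:,4].argmax(); G=l==i
            w=np.where(G,np.clip((150.-S)/150,0,1)*(V>100),0)
            P=np.array([plane(K,T,u+x0,v+y0,.076)[:2]@Y for v,u in np.argwhere(G)]); ww=w[G]
            r.append(((P.min()+P.max())/2-(P*ww).sum()/ww.sum(),np.ptp(P)))
        o.append((name,np.mean(r,0).round(4)))
    return o
def rep():
    s=robot.state();print("t %.2f tip %.4f z %.4f"%(s["t"],(s["position"][:2]-FOOT)@X+.154,s["position"][2]),s["force"].round(1),s["wrist_torque"].round(2),bub())
E
python3 -m jog '{"increments":[[0,0,-0.02,0,0,0,0.1],[0.05,0,0,0,0,0,0.1],[0.05,0,0,0,0,0,0.1],[0,0,0,0,0,0,0.1]]}' 25; python3 -c "from h import *; rep()"
python3 -m jog '{"increments":[[0.06,0,0,0,0,0,0.1],[0.06,0,0,0,0,0,0.1],[0.06,0,0,0,0,0,0.1],[0,0,0,0,0,0,0.1]]}' 25; python3 -c "from h import *; rep()"
```

```text
t: 14.38
position: [0.5399, -0.0726, 0.2108]
orientation: [0.999, -0.049, -0.005, -0.001]
force: [-10.2, 0.7, 4.4]
width: 0.313
grip_force: 25.0
t 14.38 tip 0.0411 z 0.2108 [-10.2   0.7   4.4] [ 0.09  1.96 -0.03] [('top', array([-0.0192,  0.0766])), ('scene', array([-0.0199,  0.0783]))]
t: 15.08
position: [0.5453, -0.0731, 0.2108]
orientation: [0.999, -0.049, -0.005, -0.001]
force: [-10.0, 1.4, 5.2]
width: 0.318
grip_force: 25.0
t 15.07 tip 0.0465 z 0.2108 [-10.    1.4   5.2] [0.15 2.04 0.02] [('top', array([-0.0167,  0.0766])), ('scene', array([-0.0166,  0.0786]))]
```

```bash
python3 -m jog '{"increments":[[0.07,0,0,0,0,0,0.1],[0.07,0,0,0,0,0,0.1],[0.07,0,0,0,0,0,0.1],[0.07,0,0,0,0,0,0.1],[0.07,0,0,0,0,0,0.1],[0.07,0,0,0,0,0,0.1],[0,0,0,0,0,0,0.1]]}' 25; python3 -c "from h import *; rep()"
python3 -m jog '{"increments":[[0.07,0,0,0,0,0,0.1],[0.07,0,0,0,0,0,0.1],[0.07,0,0,0,0,0,0.1],[0.07,0,0,0,0,0,0.1],[0.07,0,0,0,0,0,0.1],[0,0,0,0,0,0,0.1]]}' 25; python3 -c "from h import *; rep()"
```

```text
t: 16.15
position: [0.558, -0.0744, 0.2109]
orientation: [0.999, -0.049, -0.005, -0.001]
force: [-9.7, 0.7, 4.5]
width: 0.315
grip_force: 25.0
t 16.15 tip 0.0593 z 0.2109 [-9.7  0.7  4.5] [0.12 1.95 0.05] [('top', array([-0.0103,  0.0779])), ('scene', array([-0.0108,  0.0781]))]
t: 17.1
position: [0.5684, -0.0754, 0.2109]
orientation: [0.999, -0.049, -0.005, -0.001]
force: [-9.2, 1.0, 5.5]
width: 0.316
grip_force: 25.0
t 17.10 tip 0.0698 z 0.2109 [-9.2  1.   5.5] [ 0.19  2.   -0.02] [('top', array([-0.0054,  0.0779])), ('scene', array([-0.0057,  0.0786]))]
```

```bash
python3 -m jog '{"increments":[[0.06,0,0,0,0,0,0.1],[0.06,0,0,0,0,0,0.1],[0.06,0,0,0,0,0,0.1],[0.06,0,0,0,0,0,0.1],[0.06,0,0,0,0,0,0.1],[0.03,0,0,0,0,0,0.1],[0,0,0,0,0,0,0.1]]}' 25; python3 -c "from h import *; rep()"
```

```text
t: 18.18
position: [0.5781, -0.0764, 0.2109]
orientation: [0.999, -0.049, -0.005, -0.001]
force: [-10.6, 1.4, 4.3]
width: 0.317
grip_force: 25.0
t 18.18 tip 0.0796 z 0.2109 [-10.6   1.4   4.3] [ 0.16  2.02 -0.02] [('top', array([-0.0023,  0.078 ])), ('scene', array([-0.0026,  0.0785]))]
```

```bash
python3 -m jog '{"increments":[[0.06,0,0,0,0,0,0.1],[0.04,0,0,0,0,0,0.1],[0,0,0,0,0,0,0.1],[0,0,0,0,0,0,0.1]]}' 25
python3 - <<'E'
from h import *
rep()
p=np.mean([capture("top")[0] for _ in range(4)],0).astype(np.uint8);q=np.mean([capture("scene")[0] for _ in range(4)],0).astype(np.uint8)
f=lambda im,a,b,c,e:cv2.resize(im[b:e,a:c],(380,260),interpolation=cv2.INTER_CUBIC)
save("lv.png",np.hstack([f(p,250,142,292,172),f(q,338,290,382,320)]))
E
```

```text
t: 18.88
position: [0.5813, -0.0767, 0.2109]
orientation: [0.999, -0.049, -0.005, -0.001]
force: [-9.5, 1.5, 4.1]
width: 0.318
grip_force: 25.0
t 18.88 tip 0.0827 z 0.2109 [-9.5  1.5  4.1] [ 0.14  1.93 -0.04] [('top', array([-0.0007,  0.0784])), ('scene', array([-0.0013,  0.0789]))]
```

View pics/lv.png

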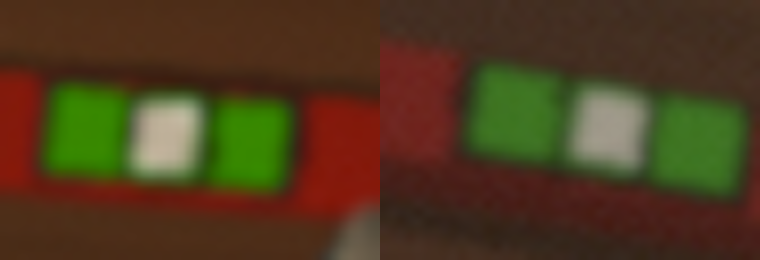

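Top crop: the bubble is at x≈167 with vial ends at 42 and 296. It lies between the lines, within about 0.5 mm of centre. In the scene crop it is likewise between the lines. I make one tiny nudge, then release.

```bash
python3 -m jog '{"increments":[[0.03,0,0,0,0,0,0.1],[0,0,0,0,0,0,0.1],[0,0,0,0,0,0,0.1],[0,0,0,0,0,0,0.1]]}' 25; python3 -c "from h import *; rep()"; python3 -m jog '{"increments":[[0,0,0,0,0,0,0.4],[0,0,0,0,0,0,0.5],[0,0,0,0,0,0,0.7],[0,0,0,0,0,0,0.7],[0,0,0,0,0,0,0.7]]}' 5; python3 -c "from h import *; rep()"
```

```text
t: 19.98
position: [0.582, -0.0768, 0.2108]
orientation: [0.999, -0.049, -0.006, -0.001]
force: [-10.7, 1.3, 6.1]
width: 0.314
grip_force: 25.0
t 19.98 tip 0.0834 z 0.2108 [-10.7   1.3   6.1] [ 0.15  2.04 -0.02] [('top', array([-0.0007,  0.0783])), ('scene', array([-0.0009,  0.0785]))]
t: 20.8
position: [0.5856, -0.0775, 0.2118]
orientation: [0.999, -0.05, 0.0, 0.0]
force: [-0.1, 0.2, -0.8]
width: 0.698
grip_force: 0.0
t 20.80 tip 0.0871 z 0.2118 [-0.1  0.2 -0.8] [ 0.04 -0.01  0.06] [('top', array([-0.0007,  0.0784])), ('scene', array([-0.001 ,  0.0787]))]
```

```bash
python3 -m jog '{"increments":[[0,0,-0.3,0,0,0,0.7],[0,0,-0.8,0,0,0,0.7],[0,0,-0.9,0,0,0,0.7],[-0.6,0,-0.9,0,0,0,0.7],[-0.9,0,-0.9,0,0,0,0.7],[-0.9,0,-0.8,0,0,0,0.7],[-0.9,0,0,0,0,0,0.7],[0,0,0,0,0,0,0.7],[0,0,0,0,0,0,0.7],[0,0,0,0,0,0,0.7]]}' 5
python3 - <<'E'
from h import *
rep(); rep()
s=robot.state(); p,d=capture("wrist"); save("end.png",p); K,T,_=camT("wrist",s); m=wedge(p,K,T); v,u=np.nonzero(m)
P=np.array([dpt(K,T,a,b,d) for a,b in zip(u,v)]); r=(P[:,:2]-FOOT)@X; h=P[P[:,2]>.046]; print(len(h),h[:,2].mean(),((h[:,:2]-FOOT)@X).mean()+.154,((h[:,:2]-FOOT)@Y).mean())
q=(P[:,2]<.034)&(P[:,2]>.012); print(np.polyfit(r[q],P[q,2],1))
E
```

```text
t: 22.25
position: [0.488, -0.0679, 0.3495]
orientation: [0.999, -0.049, 0.0, 0.0]
force: [0.4, -0.2, -0.2]
width: 0.698
grip_force: 0.0
t 22.25 tip -0.0110 z 0.3495 [ 0.4 -0.2 -0.2] [ 0.04 -0.01  0.04] [('top', array([-0.0007,  0.0784])), ('scene', array([-0.0009,  0.0785]))]
t 22.45 tip -0.0115 z 0.3493 [ 0.1 -0.   0.1] [ 0.04  0.01 -0.06] [('top', array([-0.0007,  0.0783])), ('scene', array([-0.0009,  0.0785]))]
1773 0.054358994689122475 0.08036258466323866 0.001911747121656502
[-0.17786836  0.02024839]
```

View pics/end.png

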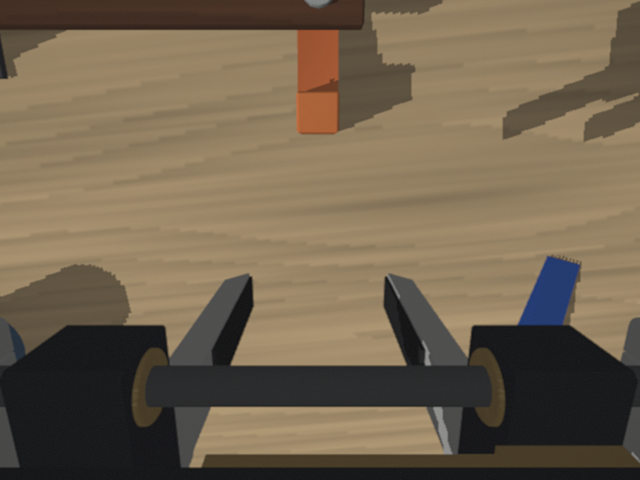

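The wedge lies under the foot: heel at (318,112), bolt head at (318,0), in line with it. The heel reads 4 mm high, so I check flatness against the bench depth close by.

Run:
```python
from h import *
s=robot.state(); p,d=capture("wrist"); K,T,_=camT("wrist",s); print(s["position"],s["qd"].round(3))
for u in (318,):
  for v in range(32,134,6): 
    P=dpt(K,T,u,v,d); print(v,P.round(4),p[v,u])
for u,v in((270,110),(270,60),(240,125),(360,125),(318,150),(318,200),(318,20),(250,20)): print(u,v,dpt(K,T,u,v,d).round(4))
```

```text
[ 0.48699643 -0.06770288  0.34966855] [-0.002 -0.004  0.002  0.    -0.    -0.   ]
32 [ 0.6362 -0.0829  0.0223] [158  86  52]
38 [ 0.6316 -0.0824  0.0251] [156  84  50]
44 [ 0.6277 -0.082   0.0248] [158  85  51]
50 [ 0.6234 -0.0816  0.0262] [157  86  52]
56 [ 0.6194 -0.0812  0.0259] [158  86  52]
62 [ 0.6153 -0.0808  0.0266] [159  87  52]
68 [ 0.6111 -0.0804  0.0271] [159  87  52]
74 [ 0.6068 -0.08    0.0285] [160  86  51]
80 [ 0.6028 -0.0795  0.0284] [160  88  53]
86 [ 0.5982 -0.0791  0.0315] [130  71  43]
92 [ 0.5919 -0.0784  0.0499] [142  82  47]
98 [ 0.5879 -0.078   0.0512] [171 100  59]
104 [ 0.5841 -0.0777  0.0504] [170  99  56]
110 [ 0.5801 -0.0773  0.0513] [171  98  56]
116 [ 0.5762 -0.0769  0.0492] [171  99  58]
122 [ 0.5722 -0.0765  0.05  ] [170  97  57]
128 [ 0.5681 -0.0761  0.0511] [170  97  56]
270 110 [ 0.5879 -0.0385  0.0012]
270 60 [ 6.255e-01 -4.340e-02  1.000e-04]
240 125 [ 5.787e-01 -1.200e-02 -3.000e-04]
360 125 [ 0.5687 -0.1111  0.0017]
318 150 [ 0.5521 -0.0745 -0.0007]
318 200 [ 5.10e-01 -7.03e-02  4.00e-04]
318 20 [ 0.635  -0.0828  0.0548]
250 20 [ 0.6394 -0.0388  0.0549]
```

The wedge is flat (heel top 50 mm), the board top reads 55 mm, the level value, and the bubble is within 1 mm of centre. Handing in.

```bash
python3 -c "from h import *; print(finish_job())"
```

```text
the job is handed in; nothing more can be done
None
```

I slid the orange wedge under the foot from the front and handed the job in: the bubble reads within about 1 mm of centre, the wedge lies flat, the gripper has let go and is clear, and the verdict was not shown.

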